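# Show the base of a sample bottle to the inspection camera

### The arm

A 6-joint arm with a two-finger parallel gripper is mounted at the origin on a cart in front of the work surface, level with it; the furniture and walls round the work are solid. World frame = base frame: x ahead of the robot, y to its left, z up, the work surface at z = 0. Lengths are in mm, angles in rad, forces in N, time in s.
With the tool pointing down it reaches from about 400 to 925 mm from the base axis. Payload 12.5 kg.
Tool frame: the origin (TCP) lies midway between the tips of the shut fingers; the grasp point (between the pads) lies 19 mm behind it (env.pinch_z is the z of the grasp point in the tool frame, in mm); z points along the fingers, y is the line along which they close (so a half turn about z gives the same grasp; the last joint's range is limited). The gripper opens to 95 mm and grips with 3 to 60 N. Pads are 20 mm wide; open, the fingers measure 119 mm over their backs; the gripper's body (75 mm by 180 mm) begins 59 mm behind the grasp point.
Start: joints at [1.154, 0.491, 1.559, -0, 1.092, -0.106], TCP at [191.121, 595.079, 214.661] pointing down, gripper open.
Joint ranges: [-3.1, 3.1], [-0.84, 2.19], [0.05, 2.79], [-1.13, 4.28], [0.06, 2.93], [-2.69, 2.69]. Speed limits (rad/s): [2.22, 2.22, 2.79, 3.14, 3.14, 3.14].

### API

Orientations are given as [roll, pitch, yaw] about the fixed x, y, z axes, in that order (R = Rz(yaw) Ry(pitch) Rx(roll)).
In Python, from cell import env, eyes gives the robot as it stands.
- The arm moves only by the shell command python3 -m inch 'ROWS'. ROWS is JSON, a list of rows, each a list of 3 entries, a list of its own where there are three numbers: the shift along the tool's x, y, z in units of 60 mm (1.0 is 60 mm), then the turn about the tool's z in units of 5 degrees (1.0 is 5 degrees), then the closure, from -1 (fully open) to 1 (shut). In form: [[[tx, ty, tz], turn, claw], ...]. A call has exactly 10 rows; each row shifts and turns the commanded pose from where the row before left it, along the tool's axes as they then stand; what a row does not reach is not made up. A row lasts 1/8 s, in which the tool goes at most 62.5 mm and 10.7 degrees, less where a joint would pass 70% of its speed; a pose out of reach is approached as far as the arm can. A call is refused whole if a number of a shift passes 1 or a number of a turn 1, either way. A call with a gripper value outside its range is refused whole. The fingers move at their own pace and stop on an object; the grip force is fixed at half the most. Time passes only in rows, so rows that do not move let the fingers close, or fill a call up. It gives the time, the measured TCP pose, the force, the opening and the grip force at its end, in the units of the state.
- env.state(): the state, without advancing time (a new reading comes with each control period).
- eyes.read_camera(name): name is "scene" or "top"; returns a dict with "pixels" (480x640x3 uint8, red, green, blue), "fx", "fy", "cx", "cy" (pixels), "distortion" ([k1, k2, p1, p2, k3] as OpenCV has them; the pictures are not rectified), "extrinsics" (4x4, takes a point from world to camera coordinates). Camera axes: x right, y down, z forward; pixel columns grow to the right and rows downward; lengths in mm; the calibration is good to about 2 mm. A picture is of the moment at which its call begins. There is no depth.
- env.job_done(): hands the job in; it is judged then, once.
Trained networks look in a picture, given as the dict that the camera call returned (one of the last four; its "shot" number tells which), for a name from the list of things; names that differ only in an ending like _2 or _b are one class to them, and where a whole thing is asked for, a point or a joint stands for the part that bears it (a point fixed in the world has none). Each returns a list of dicts, best first, with "score" (0 to 1); they miss things now and then, are a little off and sometimes report something else, mostly with a low value. They report only what shows in the picture. A call takes as long as a camera call.
- eyes.boxes_of(name, picture): "centre" ([row, column] in pixels, amid what is visible of it).
- eyes.cut_out(name, picture): "mask" (480x640 bool, what is visible of it) and "centre" ([row, column] in pixels, amid what is visible of it).
- eyes.spot_point(name, picture): "centre" ([row, column] in pixels: a listed point, or the origin of a listed thing).
The state is a dict: "t": time; "joints": joint angles; "qvel": joint speeds; "tau": joint torques, N m; "eef_pos": TCP position; "tcp_rot": TCP orientation; "ft_force": force on the tool from outside, world axes, zero at the start; "moment": the same for the moment, N m; "opening": opening from 0.0 (shut) to 1.0 (fully open); "grip_force": force on a finger pad.
Only numpy, scipy, OpenCV 4.12 (cv2) and the standard library are available. Lean on these libraries where they do the work, as an engineer would, in place of code of your own. Each camera call takes 0.05 s, during which the arm holds its last target. There are 200 camera calls.

### The job

Lift the red-capped sample bottle out of the blue holder and hold it in the air in front of the small tilted inspection camera, with the underside of the bottle squarely facing the lens, centred on the lens's line of sight and about 6 cm away from it. Finish while still holding the bottle still there; nothing is put down or let go. Touch the bottle to no part of the camera, do not turn the camera head, and leave the other two bottles standing in the holder and the carton and petri dish where they are.

Things in the scene. Friction and masses are not known exactly. Their poses are not given: they have to be found in the camera images.
- dropper_2: sample bottle with a RED screw cap, white body with a red band, 64 mm high: round body 29 mm in diameter up to 48 mm, cap 24 mm in diameter above. 25 to 63 g. Origin at the centre of its underside, z towards the cap. It stands upright and loose in one of the three pockets of the holder. Grip the body from above, around its upper part
- dropper_1: bystander: sample bottle with a white cap (green band), 29 x 29 x 64 mm, origin at the centre of its underside; stands in another pocket
- dropper_3: bystander: sample bottle with a blue cap (blue band), 27 x 27 x 60 mm, origin at the centre of its underside; stands in another pocket
- bottle_holder: blue holder block fixed to the table, 66 x 232 x 20 mm, long along its y. Origin at the centre of its underside, z up. Three round pockets 32 mm wide, 16 mm deep (floor 4 mm above the table), in a row along its y at -78, 0 and +78 mm. Which bottle is in which pocket varies, and the holder may stand left or right
- inspection_camera: inspection camera stand fixed to the table: dark base plate 110 x 96 x 12 mm and two upright metal fork arms, 92 mm high over all, carrying the grey camera head on a hinge 75 mm above the table. Origin at the centre of the underside; at zero yaw the head leans towards -x (the robot)
- camera_lens (a point): centre of the lens's front, on the end of the black barrel (40 mm across) that stands out of the grey camera head (44 x 48 x 56 mm). Its z axis is the line of sight, pointing out of the lens (upwards and leaning in the direction of the stand's -x), y along the hinge. The lens front is 55 mm from the hinge
- camera_head (a joint): lean of the camera head in rad: 0 = looking straight up, 0.6 = line of sight leans 0.6 rad from vertical to the stand's -x side. Stiff (about 1 N m): it stays as it is; do not turn it
- reagent_carton: bystander: green and white carton, 45 x 75 x 60 mm, origin at the centre of its underside, behind the work
- petri_1: bystander: petri dish with pink contents, 69 mm across, 15 mm high, origin at the centre of its underside, in front of the work

How it is judged (in metres and radians):
On the way:
1. the red-capped bottle is lifted clear out of its pocket, held by the fingers (z of dropper_2 in the frame of bottle_holder above 0.04 m and contact force between the fingers and dropper_2 above 1 N), for 0.2 s.
At the end, for the whole second after the job is handed in: Red-capped bottle held still in the fingers, touching neither camera nor holder; underside centre within 10 mm of the line of sight each way and 45-75 mm from the lens, axis within 0.175 rad of the line of sight, underside to the lens; other two bottles upright in their pockets (x of dropper_2 in the frame of camera_lens between -0.01 and 0.01 m and y of dropper_2 in the frame of camera_lens between -0.01 and 0.01 m and z of dropper_2 in the frame of camera_lens between 0.045 and 0.075 m and angle between the z axis of dropper_2 and the z axis of camera_lens, either way round below 0.175 rad and angle between dropper_2's own z axis and vertical below 1.2 rad and contact force between the fingers and dropper_2 above 1 N and contact force between dropper_2 and inspection_camera below 0.1 N and contact force between dropper_2 and bottle_holder below 0.1 N and height (world z) of dropper_2 above 0.12 m and linear speed of dropper_2 below 0.02 m/s and angle between each of dropper_1, dropper_3's own z axis and vertical below 0.2 rad and z of each of dropper_1, dropper_3 in the frame of bottle_holder below 0.012 m); the arm keeps its last pose, push and grip.
It fails at once if another bottle is moved by more than 15 mm (distance of any of dropper_1, dropper_3 from where it was at the start of the episode above 0.015 m).
It fails at once if the carton or the petri dish is moved by more than 15 mm (distance of any of reagent_carton, petri_1 from where it was at the start of the episode above 0.015 m).
It fails at once if the camera head is turned (lens moved by more than 6 mm) (distance of camera_lens from where it was at the start of the episode above 0.006 m).
It fails at once if the bottle touches the camera (contact force between dropper_2 and inspection_camera above 0.5 N).
It also fails if it takes over 35 s, if anything falls off the work surface, if the arm or the gripper's body presses on something with over 40 N, if the wrist force passes 120 N, or if a joint passes its speed limit or range.

## Working session

There is one attempt and no reset: what is moved stays moved. The work goes in short steps, Python scripts to look and compute and a shell command to move; the robot and the scene stay as the last step left them, time stands still between calls to the robot, and variables do not carry over. Pictures are saved under pics/ and viewed, at most 10 in all, crops included, and the job is handed in when it is done.

```bash
ls; mkdir -p pics; cat > h.py <<'E'
import numpy as np,cv2
from cell import env,eyes
def K(p): return np.array([[p["fx"],0,p["cx"]],[0,p["fy"],p["cy"]],[0,0,1.]])
def ray(p,rc):
    u=cv2.undistortPoints(np.array([[[rc[1],rc[0]]]],float),K(p),np.array(p["distortion"]))[0,0]
    E=np.array(p["extrinsics"]);R,t=E[:3,:3],E[:3,3]
    return -R.T@t, R.T@np.array([u[0],u[1],1.])
def atz(p,rc,z):
    o,d=ray(p,rc); return o+d*(z-o[2])/d[2]
def tri(obs):
    A=np.zeros((3,3));b=np.zeros(3)
    for p,rc in obs:
        o,d=ray(p,rc);d=d/np.linalg.norm(d);M=np.eye(3)-np.outer(d,d);A+=M;b+=M@o
    x=np.linalg.solve(A,b)
    return x,[np.linalg.norm(np.cross(x-ray(p,rc)[0],ray(p,rc)[1]/np.linalg.norm(ray(p,rc)[1]))) for p,rc in obs]
def proj(p,X):
    E=np.array(p["extrinsics"]);r,_=cv2.Rodrigues(E[:3,:3])
    return cv2.projectPoints(np.array(X,float).reshape(-1,3),r,E[:3,3],K(p),np.array(p["distortion"]))[0][:,0]
def save(p,n): cv2.imwrite("pics/"+n,p["pixels"][:,:,::-1])
E
python3 - <<'E'
from h import *
np.set_printoptions(precision=1,suppress=True)
print(env.state())
P={n:eyes.read_camera(n) for n in("scene","top")}
for n,p in P.items(): save(p,n+"0.png"); print(n,ray(p,(240,320)))
for nm in["dropper_2","bottle_holder","inspection_camera","camera_lens","reagent_carton","petri_1"]:
    for n,p in P.items():
        for f in (eyes.spot_point,eyes.boxes_of):
            print(nm,n,f.__name__,[(round(d["score"],2),np.round(d["centre"])) for d in f(nm,p)][:4])
E
```

```text
pics
{'t': 0.0, 'joints': array([ 1.2,  0.5,  1.6, -0. ,  1.1, -0.1]), 'qvel': array([ 0., -0., -0., -0.,  0.,  0.]), 'tau': array([  0. , -61.3, -25.8,   0.1,   0. ,  -0. ]), 'eef_pos': array([191. , 594.8, 214.1]), 'tcp_rot': array([-3.1, -0. ,  2.8]), 'ft_force': array([ 0.3,  0. , -0.7]), 'moment': array([-0.,  0.,  0.]), 'grip_force': 0.0, 'opening': 1.0020584393773995}
scene (array([-120.6, -743.4,  870.3]), array([ 0.5,  0.6, -0.6]))
top (array([ 440.7,   -5.5, 1302.4]), array([ 0.1,  0. , -1. ]))
dropper_2 scene call [(0.78, array([311., 362.])), (0.78, array([335., 388.])), (0.61, array([361., 414.]))]
dropper_2 scene call [(0.79, array([350., 414.])), (0.71, array([321., 387.])), (0.62, array([298., 363.]))]
dropper_2 top call [(0.76, array([247., 450.])), (0.76, array([231., 377.])), (0.54, array([242., 411.]))]
dropper_2 top call [(0.64, array([247., 450.])), (0.5, array([231., 375.])), (0.44, array([244., 414.]))]
bottle_holder scene call [(0.72, array([336., 390.]))]
bottle_holder scene call [(0.7, array([339., 390.])), (0.26, array([293., 362.]))]
bottle_holder top cal
[... 205 characters left out ...]
pection_camera top call [(0.72, array([230., 218.]))]
inspection_camera top call [(0.63, array([229., 218.]))]
camera_lens scene call [(0.72, array([201., 251.]))]
camera_lens scene call [(0.83, array([212., 257.]))]
camera_lens top call [(0.9, array([237., 207.]))]
camera_lens top call [(0.76, array([226., 212.]))]
reagent_carton scene call []
reagent_carton scene call [(0.8, array([240., 402.]))]
reagent_carton top call [(0.93, array([133., 332.]))]
reagent_carton top call [(0.93, array([129., 333.]))]
petri_1 scene call [(0.8, array([351., 300.]))]
petri_1 scene call [(0.77, array([348., 299.]))]
petri_1 top call [(0.67, array([313., 375.]))]
petri_1 top call [(0.91, array([314., 375.]))]
```

View pics/scene0.png

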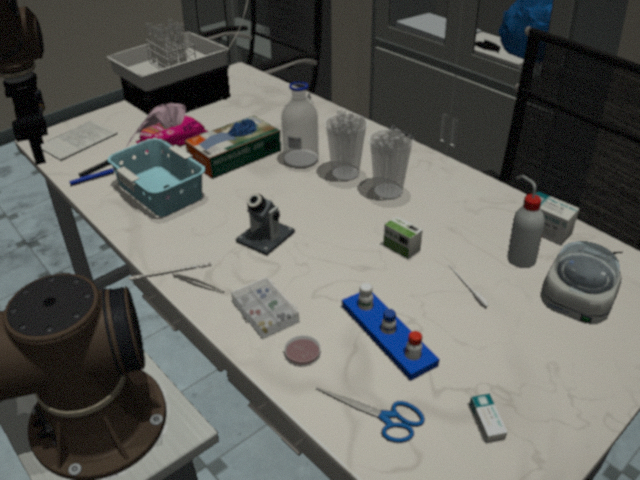

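View pics/top0.png

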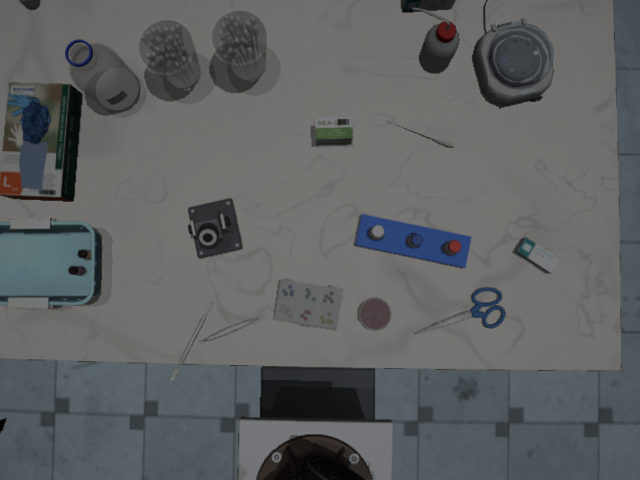

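```bash
python3 - <<'E'
from h import *
np.set_printoptions(precision=1,suppress=True)
P={n:eyes.read_camera(n) for n in("scene","top")}
S,T=P["scene"],P["top"]
best=lambda nm,p:eyes.spot_point(nm,p)[0]["centre"]
for nm in["bottle_holder","inspection_camera","camera_lens"]:
    print(nm,tri([(S,best(nm,S)),(T,best(nm,T))]),atz(S,best(nm,S),0),atz(T,best(nm,T),0))
for p in(S,T):
    for d in eyes.spot_point("dropper_2",p): print(d["centre"],atz(p,d["centre"],4))
print(atz(T,best("petri_1",T),0),atz(T,best("reagent_carton",T),0))
for nm in["bottle_holder","inspection_camera","camera_head"]:
    for p in(S,T):
        for d in eyes.cut_out(nm,p)[:1]:
            c=np.argwhere(d["mask"])[:,::-1].astype(np.float32); print(nm,len(c),cv2.minAreaRect(c), d["score"])
st=env.state(); print(st["tcp_rot"]*1000)
E
```

```text
bottle_holder (array([ 524.1, -196.5,    4.1]), [np.float64(3.2590980554179088), np.float64(3.259098055417793)]) [ 524.3 -192.     0. ] [ 526.8 -199.3    0. ]
inspection_camera (array([539.3, 213.3,   8.2]), [np.float64(2.4982184153254425), np.float64(2.4982184153253932)]) [543.6 224.   -0. ] [541.9 213.2   0. ]
camera_lens (array([516.7, 212.9, 114.1]), [np.float64(6.721345840724468), np.float64(6.721345840724549)]) [606.9 362.1   0. ] [530.  229.5   0. ]
[361.6, 412.9] [ 506. -277.    4.]
[310.3, 361.7] [ 533.  -113.9    4. ]
[333.6, 388.5] [ 525.3 -196.     4. ]
[244.4, 412.1] [ 518.1 -193.5    4. ]
[247.6, 446.9] [ 512.7 -266.6    4. ]
[232.8, 377.6] [ 541. -121.    4.]
[ 372.7 -117.5    0. ] [755.9 -21.9   0. ]
bottle_holder 2748 ((388.5, 333.5), (114.55128479003906, 36.769554138183594), 45.0) 0.63
bottle_holder 3141 ((412.38067626953125, 240.81700134277344), (113.8722915649414, 33.47670364379883), 11.888657569885254) 0.97
inspection_camera 1916 ((265.66290283203125, 226.3413543701172), (56.09876251220703, 52.95851135253906), 25.20112419128418) 0.68
inspection_camera 2535 ((213.21226501464844, 228.35586547851562), (53.95915985107422, 50.38570785522461), 77.6192398071289) 0.82
camera_head 514 ((258.5, 207.5), (25.930675506591797, 26.56313133239746), 18.434947967529297) 0.63
camera_head 845 ((209.08824157714844, 227.85296630859375), (35.16766357421875, 26.92145347595215), 75.96376037597656) 0.61
[3141.5    0.  2830.7]
```

```bash
python3 - <<'E'
import cv2,numpy as np
s=cv2.imread("pics/scene0.png");t=cv2.imread("pics/top0.png")
f=lambda a,r,c,h=80,w=66:cv2.resize(a[r:r+h,c:c+w],None,fx=6,fy=6,interpolation=cv2.INTER_CUBIC)
o=np.hstack([f(s,180,232),f(t,190,182)]);
o=np.clip(o.astype(float)*1.6,0,255).astype(np.uint8)
for k in range(0,80,10): cv2.putText(o,str(180+k)+"/"+str(190+k),(0,k*6+8),0,.35,(0,255,255),1); cv2.line(o,(0,k*6),(792,k*6),(0,120,120),1)
for k in range(0,66,10):
  for b,x in((232,0),(182,396)): cv2.putText(o,str(b+k),(x+k*6,475),0,.35,(0,255,0),1); cv2.line(o,(x+k*6,0),(x+k*6,480),(0,120,0),1)
cv2.imwrite("pics/crop1.png",o)
E
```

```text
(no output)
```

View pics/crop1.png

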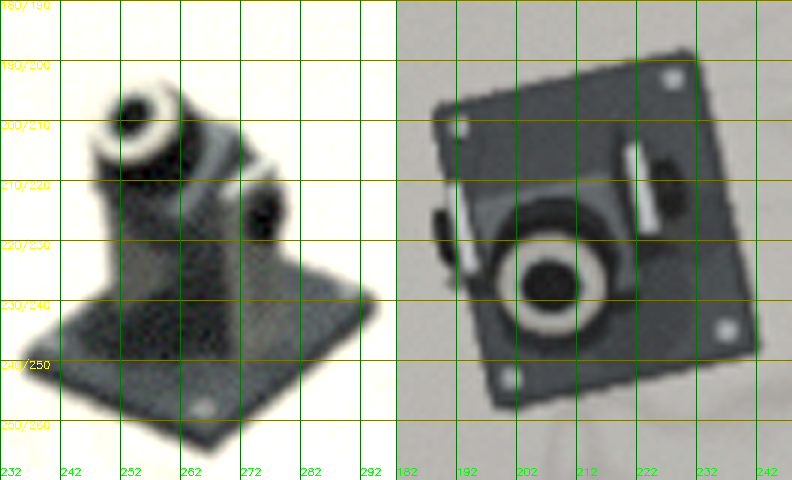

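```bash
cat > fit.py <<'E'
from h import *
from scipy.optimize import least_squares
np.set_printoptions(precision=3,suppress=True)
S=eyes.read_camera("scene");T=eyes.read_camera("top")
# corner order (local x,y): top-left(+,+), top-right(+,-), bottom-right(-,-), bottom-left(-,+)
C=np.array([[55,48,12],[55,-48,12],[-55,-48,12],[-55,48,12]],float)
tp=np.array([[188.2,207.5],[231.5,198.3],[242,248.3],[199.3,258]])-.5; tl=np.array([207.5,237.5])-.5
sp=np.array([[294.5,229.5],[267,254],[236,239]])-.5; sl=np.array([254.0,200.])-.5
def model(v):
    x,y,yw,l=v[:4];R=np.array([[np.cos(yw),-np.sin(yw),0],[np.sin(yw),np.cos(yw),0],[0,0,1]])
    W=lambda a:np.atleast_2d(a)@R.T+[x,y,0]
    return W(C),W([-55*np.sin(l),0,75+55*np.cos(l)])
def res(v):
    c,l=model(v); d=v[4:8].reshape(2,2)
    r=[proj(T,c)-tp-d[0],proj(T,l)-tl-d[0],proj(S,c[[1,2,3]])-sp-d[1],proj(S,l)-sl-d[1],]
    return np.concatenate([np.concatenate([q.ravel() for q in r]),d.ravel()/1.0])
f=least_squares(res,[540,213,.2,.4,0,0,0,0]);print(f.x,model(f.x)[1]);print(f.fun.reshape(-1,2))
J=np.linalg.inv(f.jac.T@f.jac);print("sd",np.sqrt(np.diag(J))[:4]*.5)
E
python3 fit.py
```

```text
[544.281 218.897   0.24    0.527   0.114   0.309   0.117  -0.777] [[517.408 212.329 122.536]]
[[-0.887 -0.012]
 [ 0.574 -0.854]
 [ 1.072  0.468]
 [-1.295  0.853]
 [ 0.65  -0.146]
 [ 1.45  -0.288]
 [-0.138 -0.686]
 [-1.412  0.127]
 [ 0.217  0.07 ]
 [ 0.114  0.309]
 [ 0.117 -0.777]]
sd [0.928 0.957 0.006 0.016]
```

```bash
python3 - <<'E'
from h import *
np.set_printoptions(precision=1,suppress=True)
obs=[]
for n in("scene","top"):
    p=eyes.read_camera(n);a=p["pixels"].astype(int)
    m=(a[...,0]>90)&(a[...,0]>2.2*a[...,1])&(a[...,0]>2.2*a[...,2])
    nn,l,s,c=cv2.connectedComponentsWithStats(m.astype(np.uint8))
    for i in range(1,nn):
        if s[i,4]>15: print(n,s[i],c[i],atz(p,c[i][::-1],66))
    g=[i for i in range(1,nn) if s[i,4]>15 and abs(c[i][0]-(414 if n=="scene" else 454))<10 and c[i][1]>150]
    i=max(g,key=lambda i:s[i,4]); obs.append((p,c[i][::-1]))
    b=(a[...,2]>120)&(a[...,2]>2*a[...,0]);b=eyes.cut_out("bottle_holder",p)[0]["mask"]
    if n=="top":
        q=cv2.boxPoints(cv2.minAreaRect(np.argwhere(b)[:,::-1].astype(np.float32)))
        print("holder corners z20",[atz(p,x[::-1],18) for x in q])
        for d in eyes.spot_point("dropper_2",p): print(d["centre"],atz(p,d["centre"],4))
print(tri(obs))
E
```

```text
scene [197 138   6   5  17] [199.5 140. ] [633. 630.  66.]
scene [525 194  15  10 101] [532.4 199.1] [1056.4 -167.    66. ]
scene [410 332  11   9  84] [415.  335.9] [ 509.7 -271.9   66. ]
top [  0 173  21  20 239] [ 10.9 182.4] [625.1 631.5  66. ]
top [450 241  11  11  90] [454.7 245.8] [ 513.3 -269.6   66. ]
holder corners z20 [array([512.9, -71.5,  18. ]), array([581. , -85.1,  18. ]), array([ 535.6, -315.4,   18. ]), array([ 467.7, -300.8,   18. ])]
[248.1, 449.9] [ 511.8 -272.9    4. ]
[242.7, 411.1] [ 521.6 -191.4    4. ]
[233.9, 373.7] [ 538.6 -112.9    4. ]
(array([ 513. , -270. ,   62.3]), [np.float64(0.5815490534962848), np.float64(0.5815490534961966)])
```

```bash
python3 -m inch '[[[-0.685,-0.559,0],0,-1],[[-0.685,-0.559,0],0,-1],[[-0.685,-0.559,0],0,-1],[[-0.685,-0.559,0],0,-1],[[-0.685,-0.559,0],0,-1],[[-0.685,-0.559,0],0,-1],[[-0.685,-0.559,0],0,-1],[[-0.685,-0.559,0],0,-1],[[-0.685,-0.559,0],0,-1],[[-0.685,-0.559,0],0,-1]]'
python3 -m inch '[[[-0.263,-0.65,0],0,-1],[[-0.263,-0.65,0],0,-1],[[-0.263,-0.65,0],0,-1],[[-0.263,-0.65,0],0,-1],[[-0.263,-0.65,0],0,-1],[[-0.263,-0.65,0],0,-1],[[-0.263,-0.65,0],0,-1],[[-0.263,-0.65,0],0,-1],[[-0.263,-0.65,0],0,-1],[[-0.263,-0.65,0],0,-1]]'
python3 -m inch '[[[0,0,0],1,-1],[[0,0,0],1,-1],[[0,0,0],1,-1],[[0,0,0],1,-1],[[0,0,0],1,-1],[[0,0,0],1,-1],[[0,0,0],1,-1],[[0,0,0],1,-1],[[0,0,0],1,-1],[[0,0,0],1,-1]]'
python3 -m inch '[[[0,0,0.17],0.67,-1],[[0,0,0.17],0.67,-1],[[0,0,0.17],0.67,-1],[[0,0,0.17],0.67,-1],[[0,0,0.17],0.67,-1],[[0,0,0.17],0.67,-1],[[0,0,0.17],0.67,-1],[[0,0,0.17],0.67,-1],[[0,0,0.17],0.67,-1],[[0,0,0.17],0.67,-1]]'
```

```text
t: 4.1
eef_pos: [480.7, 148.5, 214.9]
tcp_rot: [3.141, 0.001, 2.831]
ft_force: [1.0, 1.2, -0.2]
opening: 1.0
grip_force: 0.0
t: 5.35
eef_pos: [510.8, -271.0, 214.7]
tcp_rot: [3.142, 0.0, 2.831]
ft_force: [0.8, 0.2, -0.3]
opening: 0.997
grip_force: 0.0
t: 6.6
eef_pos: [510.8, -269.5, 214.6]
tcp_rot: [3.142, -0.0, 1.955]
ft_force: [-0.1, 0.1, 1.1]
opening: 1.0
grip_force: 0.0
t: 7.85
eef_pos: [510.9, -269.5, 112.3]
tcp_rot: [3.141, -0.0, 1.371]
ft_force: [0.0, -0.3, 0.4]
opening: 0.998
grip_force: 0.0
```

```bash
python3 -m inch '[[[0,0,0.149],0,-1],[[0,0,0.149],0,-1],[[0,0,0.149],0,-1],[[0,0,0.149],0,-1],[[0,0,0.149],0,-1],[[0,0,0.149],0,-1],[[0,0,0.149],0,-1],[[0,0,0.149],0,-1],[[0,0,0.149],0,-1],[[0,0,0.149],0,-1]]'
python3 -m inch '[[[0,0,0],0,1],[[0,0,0],0,1],[[0,0,0],0,1],[[0,0,0],0,1],[[0,0,0],0,1],[[0,0,0],0,1],[[0,0,0],0,1],[[0,0,0],0,1],[[0,0,0],0,1],[[0,0,0],0,1]]'
```

```text
t: 9.1
eef_pos: [510.9, -269.5, 22.6]
tcp_rot: [3.142, -0.0, 1.373]
ft_force: [-0.1, 0.1, 0.7]
opening: 0.998
grip_force: 0.0
t: 10.35
eef_pos: [510.8, -269.5, 23.2]
tcp_rot: [-3.142, -0.0, 1.373]
ft_force: [-0.8, -0.6, 0.7]
opening: 0.29
grip_force: 30.0
```

```bash
python3 -m inch '[[[0,0,-0.08],0,1],[[0,0,-0.08],0,1],[[-0.04,0,0],0,1],[[-0.04,0,0],0,1],[[-0.04,0,0],0,1],[[-0.04,0,0],0,1],[[-0.04,0,0],0,1],[[-0.04,0,0],0,1],[[-0.04,0,0],0,1],[[-0.04,0,0],0,1]]'
python3 - <<'E'
from h import *
p=eyes.read_camera("scene");o=cv2.resize(p["pixels"][280:400,350:470,::-1],None,fx=5,fy=5,interpolation=cv2.INTER_CUBIC)
cv2.imwrite("pics/tilt.png",np.clip(o*1.5,0,255).astype(np.uint8))
E
```

```text
t: 11.6
eef_pos: [507.5, -287.1, 33.6]
tcp_rot: [3.141, -0.002, 1.373]
ft_force: [2.9, 10.6, 10.5]
opening: 0.291
grip_force: 30.0
```

View pics/tilt.png

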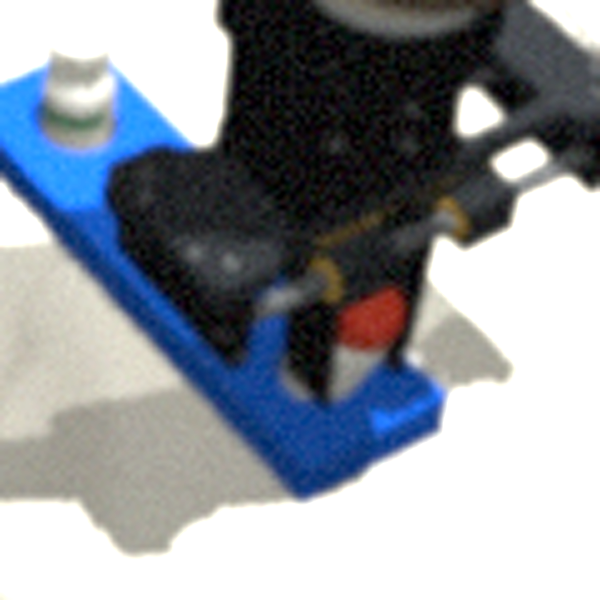

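```bash
python3 -m inch '[[[-0.03,0,0],0,1],[[0,0,-0.1],0,1],[[0,0,-0.2],0,1],[[0,0,-0.4],0,1],[[0,0,-0.45],0,1],[[0,0,-0.45],0,1],[[0,0,-0.45],0,1],[[0,0,-0.45],0,1],[[0,0,-0.45],0,1],[[0,0,-0.45],0,1]]'
python3 - <<'E'
from h import *
o=[]
for n,r,c in(("scene",170,330),("top",190,400)):
    p=eyes.read_camera(n);o.append(cv2.resize(p["pixels"][r:r+110,c:c+110,::-1],None,fx=3.6,fy=3.6,interpolation=cv2.INTER_CUBIC))
cv2.imwrite("pics/lift.png",np.clip(np.hstack(o)*1.6,0,255).astype(np.uint8))
E
```

```text
t: 12.9
eef_pos: [506.4, -290.2, 238.4]
tcp_rot: [3.141, 0.0, 1.373]
ft_force: [0.5, -0.3, 1.0]
opening: 0.294
grip_force: 30.0
```

View pics/lift.png

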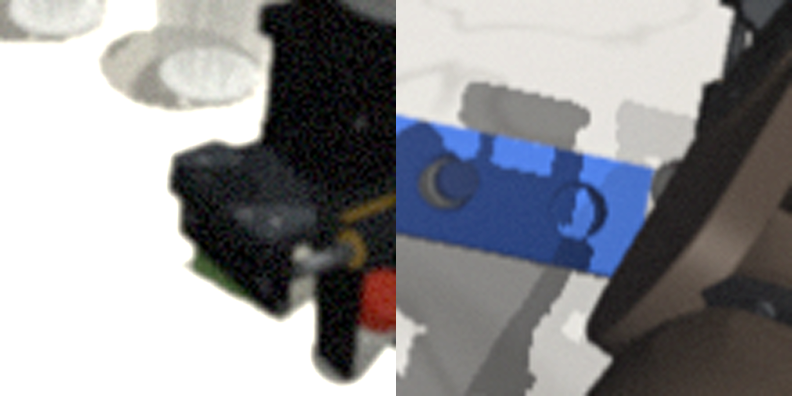

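```bash
python3 -m inch '[[[0.776,-0.243,0],0,1],[[0.776,-0.243,0],0,1],[[0.776,-0.243,0],0,1],[[0.776,-0.243,0],0,1],[[0.776,-0.243,0],0,1],[[0.776,-0.243,0],0,1],[[0.776,-0.243,0],0,1],[[0.776,-0.243,0],0,1],[[0.776,-0.243,0],0,1],[[0.776,-0.243,0],0,1]]'
python3 -m inch '[[[0,0,0],1,1],[[0,0,0],1,1],[[0,0,0],1,1],[[0,0,0],1,1],[[0,0,0],1,1],[[0,0,0],1,1],[[0,0,0],1,1],[[0,0,0],1,1],[[0,0,0],1,1],[[0,0,0],1,1]]'
python3 -m inch '[[[0,0,0],1,1],[[0,0,0],1,1],[[0,0,0],1,1],[[0,0,0],0,1],[[0,0,0],0,1],[[0,0,0],0,1],[[0,0,0],0,1],[[0,0,0],0,1],[[0,0,0],0,1],[[0,0,0],0,1]]'
python3 - <<'E'
from h import *
o=[]
for n,r,c in(("scene",125,205),("top",180,165)):
    p=eyes.read_camera(n);save(p,n+"_g.png");o.append(cv2.resize(p["pixels"][r:r+110,c:c+80,::-1],None,fx=5,fy=5,interpolation=cv2.INTER_CUBIC))
    print(eyes.spot_point("dropper_2",p),[ (d["score"],d["centre"],d["mask"].sum()) for d in eyes.cut_out("dropper_2",p)])
o=np.clip(np.hstack(o)*1.6,0,255).astype(np.uint8)
for k in range(0,160,10):
    cv2.line(o,(0,k*5),(800,k*5),(0,90,90),1);cv2.putText(o,str((205+k) if k<80 else 165+k-80),(k*5,545),0,.35,(0,0,255),1);cv2.line(o,(k*5,0),(k*5,550),(0,90,0),1)
    if k<110: cv2.putText(o,str(125+k),(0,k*5+8),0,.35,(0,0,255),1)
cv2.imwrite("pics/goal1.png",o)
E
```

```text
t: 14.25
eef_pos: [454.4, 196.4, 236.2]
tcp_rot: [-3.141, 0.0, 1.373]
ft_force: [1.5, -0.7, -1.1]
opening: 0.289
grip_force: 30.0
t: 15.5
eef_pos: [454.7, 194.8, 236.1]
tcp_rot: [-3.141, 0.001, 0.498]
ft_force: [-0.5, -0.1, -0.9]
opening: 0.295
grip_force: 30.0
t: 16.75
eef_pos: [455.0, 195.0, 236.8]
tcp_rot: [-3.142, -0.0, 0.239]
ft_force: [0.4, 0.7, -0.2]
opening: 0.295
grip_force: 30.0
[{'centre': [332.2, 386.7], 'score': 0.86}, {'centre': [310.2, 363.1], 'score': 0.79}, {'centre': [169.0, 234.4], 'score': 0.76}] [(0.93, [296.8, 364.9], np.int64(359)), (0.64, [163.2, 227.7], np.int64(290)), (0.54, [319.5, 387.8], np.int64(325))]
[{'centre': [243.4, 413.0], 'score': 0.71}, {'centre': [232.0, 375.5], 'score': 0.52}] [(0.69, [243.5, 414.5], np.int64(183)), (0.52, [230.7, 377.1], np.int64(170))]
```

View pics/goal1.png

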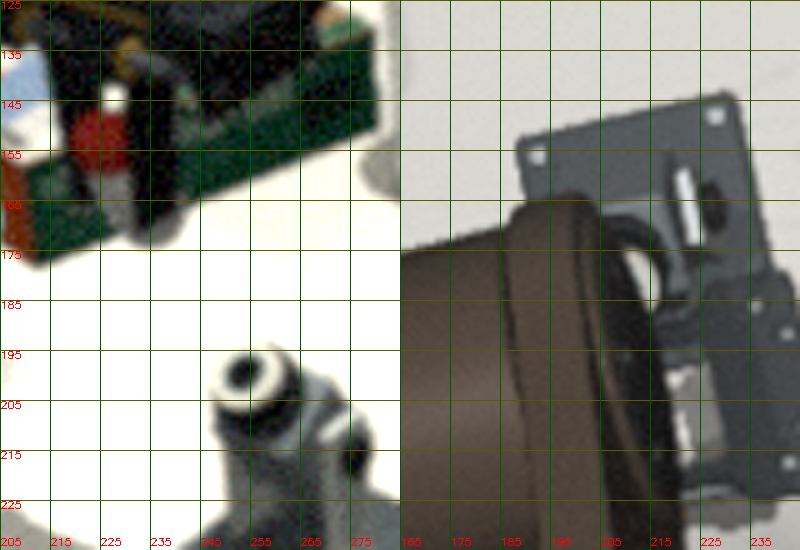

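```bash
cat > ov.py <<'E'
from h import *
def bottle(tcp,yaw,th,s):
    # tool x world, lean cap toward tool -x
    tx=np.array([np.cos(yaw),np.sin(yaw),0]);ty=np.array([np.sin(yaw),-np.cos(yaw),0]);z=np.array([0,0,1.])
    a=-np.sin(th)*tx+np.cos(th)*z; e=np.cross(a,ty); g=np.array(tcp)+19*z; u=g-s*a
    ring=lambda h,r:np.array([u+h*a+r*(np.cos(t)*e+np.sin(t)*ty) for t in np.linspace(0,2*np.pi,40)])
    return u,a,[ring(0,14.5),ring(48,14.5),ring(48,12),ring(64,12)]
E
python3 - <<'E'
from ov import *
p=eyes.read_camera("scene");st=env.state();im=p["pixels"][...,::-1]
F=8;r0,c0=135,210;o=[]
for th in(.4,.52,.64):
    q=np.clip(cv2.resize(im[r0:r0+45,c0:c0+33],None,fx=F,fy=F,interpolation=cv2.INTER_CUBIC)*1.6,0,255).astype(np.uint8).copy()
    u,a,R=bottle(st["eef_pos"],st["tcp_rot"][2],th,38)
    for r,col in zip(R,[(0,0,255),(255,0,255),(0,200,0),(255,120,0)]):
        cv2.polylines(q,[np.int32(((proj(p,r)+.5)-[c0,r0])*F)],True,col,1)
    o.append(q)
cv2.imwrite("pics/ov.png",np.hstack(o)); print(p["pixels"].shape)
E
```

```text
(480, 640, 3)
```

View pics/ov.png

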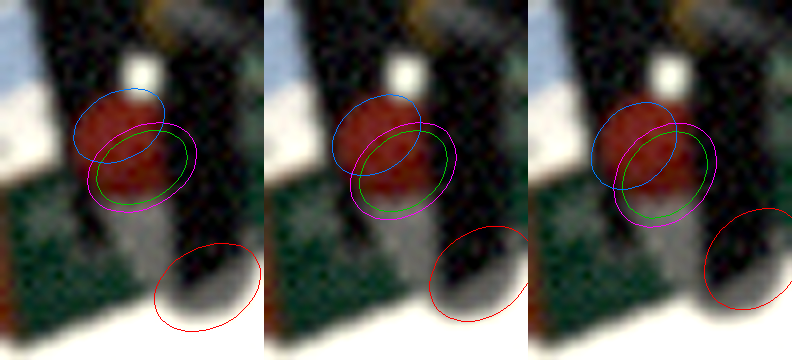

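```bash
python3 -m inch '[[[0.036,-0.004,0.104],0,1],[[0.036,-0.004,0.104],0,1],[[0.036,-0.004,0.104],0,1],[[0.036,-0.004,0.104],0,1],[[0.036,-0.004,0.104],0,1],[[0.036,-0.004,0.104],0,1],[[0.036,-0.004,0.104],0,1],[[0.036,-0.004,0.104],0,1],[[0,0,0],0,1],[[0,0,0],0,1]]'
python3 - <<'E'
from ov import *
p=eyes.read_camera("scene");st=env.state();im=p["pixels"][...,::-1]
F=8;r0,c0=145,205
q=np.clip(cv2.resize(im[r0:r0+75,c0:c0+80],None,fx=F,fy=F,interpolation=cv2.INTER_CUBIC)*1.6,0,255).astype(np.uint8); w=q.copy()
u,a,R=bottle(st["eef_pos"],st["tcp_rot"][2],.5,36.5)
for r,col in zip(R,[(0,0,255),(255,0,255),(0,200,0),(255,120,0)]): cv2.polylines(w,[np.int32(((proj(p,r)+.5)-[c0,r0])*F)],True,col,1)
L=np.array([517.4,212.3,122.5]);A=np.array([-.488,-.12,.864])
l=np.int32(((proj(p,[L,L+60*A,L+124*A])+.5)-[c0,r0])*F);cv2.polylines(w,[l],False,(0,255,255),1)
d=u-L;print(u,d@A,d-(d@A)*A,np.arccos(a@A))
cv2.imwrite("pics/fin.png",w)
E
```

```text
t: 18.35
eef_pos: [471.4, 201.0, 187.0]
tcp_rot: [-3.142, -0.0, 0.239]
ft_force: [-0.8, -0.5, 0.2]
opening: 0.296
grip_force: 30.0
[488.42290432 205.16769502 174.07936165] 59.5612677525651 [0.08880298 0.01504715 0.11842631] 0.04098696270262521
```

View pics/fin.png

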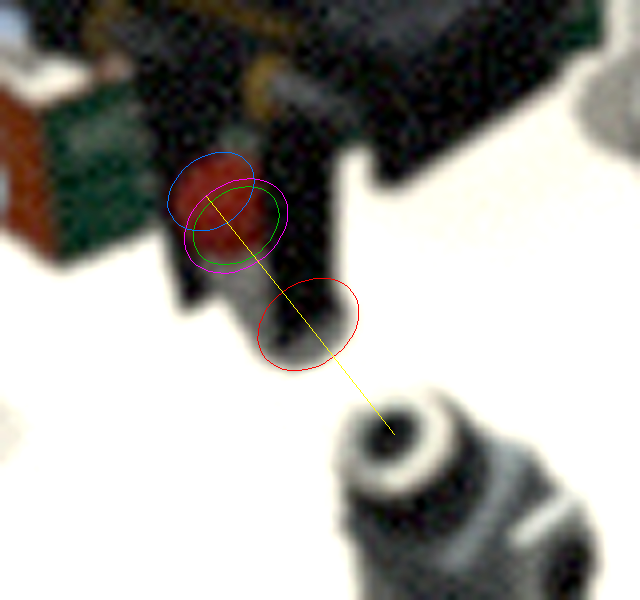

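```bash
python3 -c "
from cell import env
print(env.job_done())"
```

```text
the job is handed in; nothing more can be done
None
```

I handed the job in at about 18 s with the red-capped bottle held still in front of the lens. By my last measurement its underside is about 60 mm from the lens and close to centred on the line of sight, with its axis about 0.04 rad off it. Those figures come from fits to the camera images, and the hand-in returned no verdict.

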